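# Line up the colour standards for the meter

### The job

Get the colour standards ready for calibrating the grey colour meter: stand the four pink sealed vials on the four dark pads of the white tray, one wholly on each pad, in order of shade, with the palest on the pad nearest the meter and the darkest on the pad farthest from it. They are glass, so keep them upright and set them down gently without letting them drop, and leave the green tube rack where it stands.

Things in the scene. Friction and masses are not known exactly. Their poses are not given: they have to be found in the camera images.
- standard_1: The palest, nearly white pink of the four colour standards. Sealed upright glass vial cast solid with tinted resin, loose, 75 to 145 g: round body 42 mm in diameter and straight up to 47 mm, shoulder in the same tint, 21 mm aluminium crimp cap with a white dot, 73 mm tall in all. Origin: centre of its underside; z up; yaw has no meaning.
- standard_2: The second, light rose pink of the four colour standards. Sealed upright glass vial cast solid with tinted resin, loose, 75 to 145 g: round body 42 mm in diameter and straight up to 47 mm, shoulder in the same tint, 21 mm aluminium crimp cap with a white dot, 73 mm tall in all. Origin: centre of its underside; z up; yaw has no meaning.
- standard_3: The third, strong magenta of the four colour standards. Sealed upright glass vial cast solid with tinted resin, loose, 75 to 145 g: round body 42 mm in diameter and straight up to 47 mm, shoulder in the same tint, 21 mm aluminium crimp cap with a white dot, 73 mm tall in all. Origin: centre of its underside; z up; yaw has no meaning.
- standard_4: The darkest, deep wine, nearly black-purple of the four colour standards. Sealed upright glass vial cast solid with tinted resin, loose, 75 to 145 g: round body 42 mm in diameter and straight up to 47 mm, shoulder in the same tint, 21 mm aluminium crimp cap with a white dot, 73 mm tall in all. Origin: centre of its underside; z up; yaw has no meaning.
- pad_a: First pad of the standards tray, counted from the tray's +y end: dark round rubber pad 62 mm in diameter, fixed, level; like the other three. Origin: centre of its top face, 8 mm above the bench; z up, y along the row. Pads stand 72 mm apart in one straight row on a white tray (310 x 90 mm, floor 5 mm, rim 11 mm high over the bench).
- pad_b: Second pad of the standards tray, counted from the tray's +y end: dark round rubber pad 62 mm in diameter, fixed, level; like the other three. Origin: centre of its top face, 8 mm above the bench; z up, y along the row. Pads stand 72 mm apart in one straight row on a white tray (310 x 90 mm, floor 5 mm, rim 11 mm high over the bench).
- pad_c: Third pad of the standards tray, counted from the tray's +y end: dark round rubber pad 62 mm in diameter, fixed, level; like the other three. Origin: centre of its top face, 8 mm above the bench; z up, y along the row. Pads stand 72 mm apart in one straight row on a white tray (310 x 90 mm, floor 5 mm, rim 11 mm high over the bench).
- pad_d: Fourth pad of the standards tray, counted from the tray's +y end: dark round rubber pad 62 mm in diameter, fixed, level; like the other three. Origin: centre of its top face, 8 mm above the bench; z up, y along the row. Pads stand 72 mm apart in one straight row on a white tray (310 x 90 mm, floor 5 mm, rim 11 mm high over the bench).
- meter: The colour meter: fixed grey bench instrument, 200 mm deep (x), 160 mm wide (y), 110 mm high, with a small greenish display, keys, and a round black hood over its vial well. It stands beyond one end of the tray, left or right; a round blue mini centrifuge stands beyond its other end. Origin: centre of its underside; z up; front faces -x.
- tube_rack: Bystander: bright green microtube rack holding six small capped tubes, loose, 94 mm (its x) by 60 mm (its y), 28 mm high, 41 mm to the tops of the tubes. It stands in the row of waiting vials, at least 35 mm clear of them. Origin: centre of its underside; z up.
Mind the look-alikes: they are no part of the job. Leave any blue look-alike of the standard_1 alone.

How it is judged:
By the outcome, as a careful person would: the job done as asked, in the order asked, and still so for the second after the job is handed in, with the robot touching nothing.
It also fails if it takes over 109 s, if anything falls off the work surface, if the arm or the gripper's body presses on something with over 40 N, if the wrist force passes 120 N, or if a joint passes its speed limit or range.

### The arm

A 6-joint arm with a two-finger parallel gripper is mounted at the origin on the work surface. World frame = base frame: x ahead of the robot, y to its left, z up, the work surface at z = 0. Lengths are in m, angles in rad, forces in N, time in s.
With the tool pointing down it reaches from about 0.35 to 0.975 m from the base axis. Payload 17.4 kg.
Tool frame: the origin (TCP) lies on the centre line of the jaws, within the pads' length; the fingertips stand 22 mm ahead of it and the grasp point (between the pads) lies 3 mm ahead of it; z points along the fingers, y is the line along which they close (so a half turn about z gives the same grasp; the last joint's range is limited). The gripper opens to 85 mm and grips with 20 to 120 N. Pads are 22 mm wide; open, the fingers measure 114 mm over their backs; the gripper's body (76 mm by 85 mm) begins 54 mm behind the grasp point. The pads swing forward as they close: fully open they stand 13 mm farther back than shut.
Start: joints at [-1.171, 0.116, 1.442, -0, 1.584, -0.038], TCP at [0.286, -0.611, 0.253] pointing down, gripper open.
Joint ranges: [-2.83, 2.83], [-0.83, 2.19], [0.07, 2.5], [-1.14, 4.28], [0.01, 3], [-2.97, 2.97]. Speed limits (rad/s): [1.89, 1.89, 2.22, 3.14, 3.14, 3.14].

### API

Orientations are given as a rotation vector (axis times angle).
In Python, from workcell import env, vision gives the robot as it stands.
- The arm moves only by the shell command python3 -m inch 'ROWS' [FORCE]. ROWS is JSON, one flat list of numbers, 7 for each row, row after row: the shift along the tool's x, y, z in units of 60 mm (1.0 is 60 mm), then the turn, a rotation vector about the tool's x, y, z in degrees, then the opening in per cent of the stroke, from 0 (shut) to 100 (fully open). A call has 1 to 10 rows; each row shifts and turns the commanded pose from where the row before left it, along the tool's axes as they then stand; what a row does not reach is not made up. A row lasts 1/8 s, in which the tool goes at most 62.5 mm and 10.7 degrees, less where a joint would pass 70% of its speed; a pose out of reach is approached as far as the arm can. A call is refused whole if a number of a shift passes 1 or a number of a turn 10.7, either way. A call with a gripper value outside its range is refused whole. The fingers move at their own pace and stop on an object; FORCE is the grip in N (left out, the last holds). Time passes only in rows, so rows that do not move let the fingers close. It gives the time, the measured TCP pose, the force, the opening and the grip force at its end, in the units of the state.
- env.get_state(): the state, without advancing time (a new reading comes with each control period).
- vision.read_camera(name): name is "scene" or "top"; returns (picture, depth): 384x512x3 uint8, red, green, blue; 384x512 float32, m along the optical axis (not along the pixel's ray), 0 where there is no reading.
- vision.camera_info(name): a dict with "camera_matrix" (3x3 intrinsics, pixels), "xyz" and "rotation" of the camera in the world. Camera axes: x right, y down, z forward; pixel columns grow to the right and rows downward; lengths in m; the calibration is good to about 2 mm. A picture is of the moment at which its call begins. camera_info takes no time and is no camera call.
- env.job_done(): hands the job in; it is judged then, once.
The state is a dict: "time_s": time; "joints": joint angles; "dq": joint speeds; "effort": joint torques, N m; "position": TCP position; "tool_rot": TCP orientation; "force": force on the tool from outside, world axes, zero at the start; "ft_torque": the same for the moment, N m; "gripper_width": opening from 0.0 (shut) to 1.0 (fully open); "gripper_force": force on a finger pad.
Only numpy, scipy, OpenCV 4.12 (cv2) and the standard library are available. Lean on these libraries where they do the work, as an engineer would, in place of code of your own. Each camera call takes 0.05 s, during which the arm holds its last target. There are 200 camera calls.

## Working session

There is one attempt and no reset: what is moved stays moved. The work goes in short steps, Python scripts to look and compute and a shell command to move; the robot and the scene stay as the last step left them, time stands still between calls to the robot, and variables do not carry over. Pictures are saved under pics/ and viewed, at most 14 in all, crops included, and the job is handed in when it is done.

```bash
mkdir -p pics; ls; python3 - <<'E'
from workcell import env, vision
import cv2,numpy as np
for n in("top","scene"):
    p,d=vision.read_camera(n); np.savez(f"{n}0.npz",p=p,d=d)
    cv2.imwrite(f"pics/{n}0.png",cv2.resize(p[:,:,::-1],(800,600),interpolation=cv2.INTER_CUBIC))
    i=vision.camera_info(n);print(n,i)
print(env.get_state())
E
```

```text
pics
top {'camera_matrix': array([[441.56398968,   0.        , 258.56820373],
       [  0.        , 441.56398968, 192.72644617],
       [  0.        ,   0.        ,   1.        ]]), 'xyz': array([ 0.42895949, -0.01436592,  1.19888179]), 'rotation': array([-2.17352396,  2.18005042, -0.08855299])}
scene {'camera_matrix': array([[481.06922579,   0.        , 267.12297344],
       [  0.        , 481.06922579, 188.92352684],
       [  0.        ,   0.        ,   1.        ]]), 'xyz': array([ 1.47743143, -0.07526906,  0.90998494]), 'rotation': array([-1.82785394, -1.60820137,  0.73092425])}
{'time_s': 0.1, 'joints': array([-1.17076341e+00,  1.16442457e-01,  1.44221113e+00,  1.11639995e-05,
        1.58397521e+00, -3.78290622e-02]), 'dq': array([-0.00078712,  0.00010648,  0.00036264, -0.00021457,  0.0006862 ,
       -0.00127295]), 'effort': array([ 1.26706414e-03, -7.33667207e+01, -6.33791399e+01, -5.23231029e-05,
        5.35052808e-03,  7.14559633e-06]), 'position': array([ 0.28612315, -0.61119792,  0.25262512]), 'tool_rot': array([-3.06560651e+00, -6.82089165e-01,  2.75810308e-04]), 'force': array([0.46653956, 0.13104577, 0.2350914 ]), 'ft_torque': array([ 0.06121298, -0.05316099,  0.03348222]), 'gripper_force': 0.0, 'gripper_width': 1.0002191967855687}
```

View pics/top0.png

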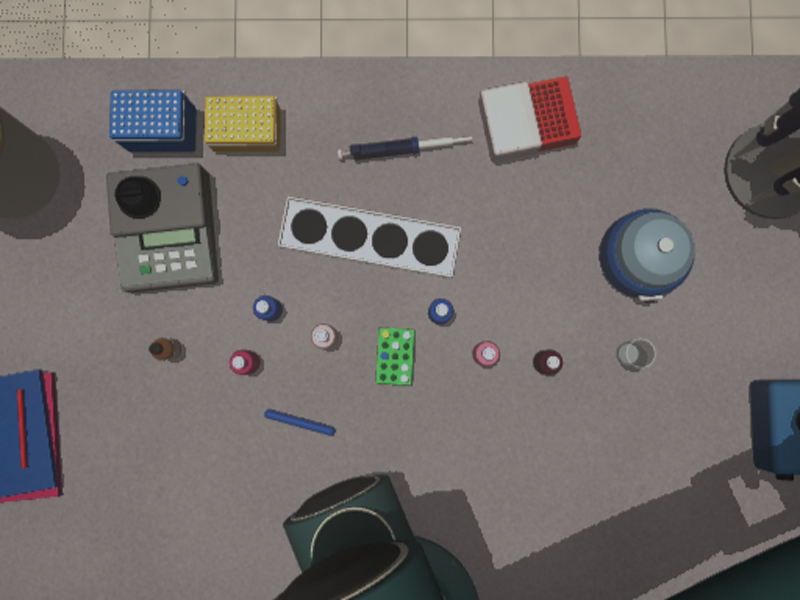

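View pics/scene0.png

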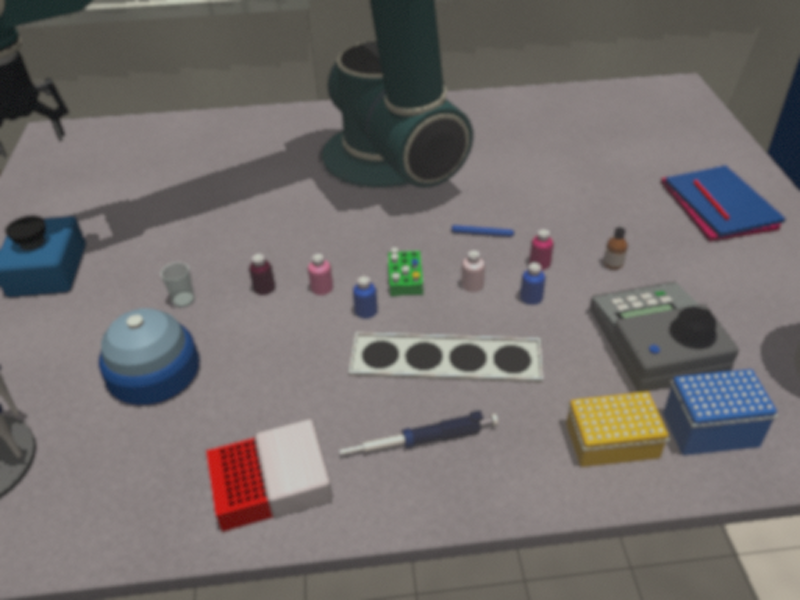

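Top view (800x600): the grey meter is at left (160,228) and the centrifuge at right (648,255). So the pads run a..d from left to right: (308,226), (349,234), (390,240), (430,248). Candidates for the standards:
- pale: (323,336)
- rose: (487,354)
- magenta: (244,362)
- wine: (548,362)
- blue look-alikes, to leave alone: (266,308), (441,311)
- amber bottle, no part of the job: (162,348)

Next I'll measure them and confirm in one enlarged crop.

```bash
cat > h.py <<'E'
from workcell import env, vision
import cv2,numpy as np
from scipy.spatial.transform import Rotation as R
def cloud(n,d):
    i=vision.camera_info(n);K=i["camera_matrix"];v,u=np.mgrid[:384,:512]
    c=np.stack([(u-K[0,2])/K[0,0]*d,(v-K[1,2])/K[1,1]*d,d],-1)
    return c@R.from_rotvec(i["rotation"]).as_matrix().T+i["xyz"]
def plane(n,px,z):
    i=vision.camera_info(n);K=i["camera_matrix"]
    r=R.from_rotvec(i["rotation"]).as_matrix()@np.linalg.inv(K)@[px[0],px[1],1]
    return i["xyz"]+r*(z-i["xyz"][2])/r[2]
E
python3 - <<'E'
from h import *
f=np.load("top0.npz");p,d=f["p"],f["d"];X=cloud("top",d)
s=.64
for n,(u,v) in dict(pale=(323,336),rose=(487,354),mag=(244,362),wine=(548,362),blueL=(266,308),blueR=(441,311)).items():
    u=int(u*s);v=int(v*s);b=X[v-13:v+14,u-13:u+14]
    cap=b[..., 2]>.064; vv,uu=np.nonzero(cap); c=b[cap]
    px=(uu.mean()+u-13,vv.mean()+v-13)
    print(n,len(c),c.mean(0).round(4),c[:,2].max().round(3),plane("top",px,.0725)[:2].round(4), p[int(px[1])+6,int(px[0])])
g=p.max(2); m=((g<60)).astype(np.uint8)
nl,l,st,ce=cv2.connectedComponentsWithStats(m)
for k in range(1,nl):
    if 300<st[k,4]<600 and 120<ce[k][1]<180: print("pad",ce[k].round(1),st[k,4],plane("top",ce[k],.008).round(4),X[int(ce[k][1]),int(ce[k][0])].round(3))
u,v=int(395*s),int(345*s)
b=X[v-40:v+40,u-40:u+40];q=p[v-40:v+40,u-40:u+40].astype(int)
gm=(q[...,1]>q[...,0]+60)&(q[...,1]>q[...,2]+60);c=b[gm];print("rack",c.min(0),c.max(0))
cv2.imwrite("pics/crop.png",cv2.resize(p[110:255,120:375,::-1],(800,455),interpolation=cv2.INTER_CUBIC))
E
```

```text
pale 54 [0.4675 0.1193 0.1147] 1.199 [0.4682 0.1248] [179 165 163]
rose 57 [ 0.4393 -0.1406  0.1322] 1.199 [ 0.4406 -0.1472] [161 100 117]
mag 58 [0.4264 0.2502 0.1112] 1.199 [0.4259 0.2603] [151  56  86]
wine 59 [ 0.4255 -0.2434  0.111 ] 1.199 [ 0.4255 -0.2502] [70 42 48]
blueL 55 [0.5145 0.2134 0.1136] 1.199 [0.5175 0.2218] [ 53  70 122]
blueR 54 [ 0.5115 -0.0719  0.0731] 0.078 [ 0.5115 -0.0719] [ 52  69 118]
pad [129.5 145.5] 394 [0.6604 0.3416 0.008 ] [0.651 0.327 0.061]
pad [197.4 144.7] 355 [0.6619 0.1559 0.008 ] [0.664 0.157 0.008]
pad [223.2 149.2] 357 [0.6494 0.0853 0.008 ] [0.65  0.086 0.008]
pad [249.2 153.9] 359 [0.636  0.0145 0.008 ] [0.639 0.015 0.007]
pad [275.1 158.6] 355 [ 0.623  -0.0561  0.008 ] [ 0.625 -0.056  0.007]
rack [ 0.38970868 -0.02513061  0.02127642] [0.48232775 0.03595515 1.19888179]
```

View pics/crop.png

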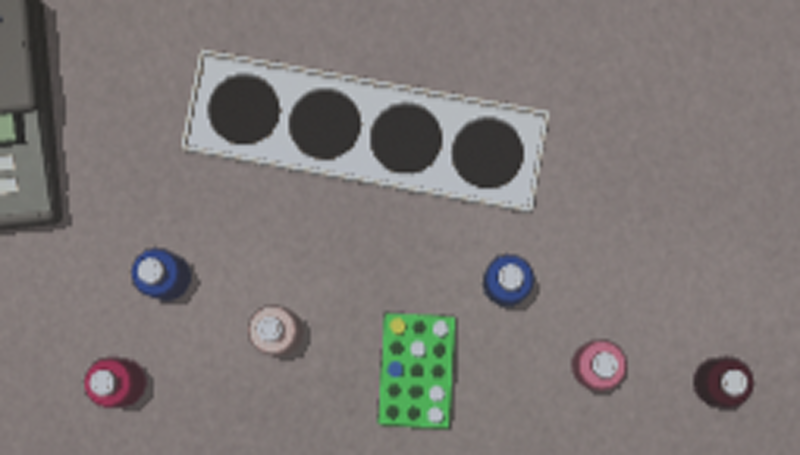

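The crop confirms it. Magenta is at crop (110,383), pale at (273,330), rose at (600,365) and wine at (724,382). The blues at (160,273) and (510,280) are look-alikes, and the meter is at the left. I'll refine the cap centres without the invalid depth pixels.

```bash
cat >> h.py <<'E'
r=np.array([.18049,.98358]);n=np.array([.98358,-.18049])
def go(x,y,z,s=None):
    s=s or env.get_state();p=s["position"];M=R.from_rotvec(s["tool_rot"])
    T=np.column_stack([[*r,0],[*n,0],[0,0,-1]])
    print("t",round(s["time_s"],2),"p",p.round(4),"w",round(float(s["gripper_width"]),3),"F",s["force"].round(1))
    print("shift units (current tool)",(M.inv().apply(np.array([x,y,z])-p)/.06).round(3),"turn deg",np.degrees((M.inv()*R.from_matrix(T)).as_rotvec()).round(2))
E
python3 - <<'E'
from h import *
f={c:np.load(c+"0.npz") for c in("top","scene")}
for k,(x,y) in dict(pale=(.468,.121),rose=(.44,-.144),mag=(.426,.254),wine=(.4255,-.247)).items():
    for c in f:
        X=cloud(c,f[c]["d"]);m=(np.hypot(X[...,0]-x,X[...,1]-y)<.03)&(f[c]["d"]>0)
        cap=m&(X[...,2]>.066)&(X[...,2]<.085)
        b=X[cap]; print(k,c,len(b),"cap",b.mean(0).round(4),"bbox mid",((b.min(0)+b.max(0))/2).round(4),np.ptp(b,axis=0).round(3))
go(.4675,.122,.15)
E
```

```text
pale top 52 cap [0.469  0.1244 0.073 ] bbox mid [0.469  0.1244 0.0717] [0.018 0.018 0.011]
pale scene 41 cap [0.4732 0.1265 0.0713] bbox mid [0.4715 0.1266 0.071 ] [0.025 0.018 0.01 ]
rose top 53 cap [ 0.4401 -0.1477  0.0731] bbox mid [ 0.4402 -0.148   0.0735] [0.018 0.018 0.013]
rose scene 41 cap [ 0.4425 -0.1452  0.0715] bbox mid [ 0.4426 -0.1452  0.0717] [0.017 0.019 0.011]
mag top 56 cap [0.4263 0.2597 0.0724] bbox mid [0.4261 0.2609 0.0715] [0.018 0.022 0.01 ]
mag scene 37 cap [0.4311 0.2619 0.072 ] bbox mid [0.4263 0.2617 0.0719] [0.028 0.017 0.01 ]
wine top 55 cap [ 0.4254 -0.2518  0.0731] bbox mid [ 0.4247 -0.2517  0.0728] [0.018 0.018 0.01 ]
wine scene 40 cap [ 0.4288 -0.25    0.0725] bbox mid [ 0.4267 -0.2494  0.0714] [0.025 0.019 0.011]
t 0.1 p [ 0.2861 -0.6112  0.2526] w 1.0 F [0.5 0.1 0.2]
shift units (current tool) [ 7.919 -9.784  1.721] turn deg [-5.000e-02 -3.000e-02 -5.451e+01]
```

```bash
python3 -m inch '[0,0,0,0,0,-9.1,100, 0,0,0,0,0,-9.1,100, 0,0,0,0,0,-9.1,100, 0,0,0,0,0,-9.1,100, 0,0,0,0,0,-9.1,100, 0,0,0,0,0,-9,100, 0,0,0,0,0,0,100, 0,0,0,0,0,0,100]'; python3 -c "
from h import *
go(.4258,-.251,.16)"
```

```text
time_s: 1.1
position: [0.2861, -0.6113, 0.2531]
tool_rot: [-2.417, -2.006, -0.0]
force: [-0.0, 0.7, -0.0]
gripper_width: 1.005
gripper_force: 0.0
t 1.1 p [ 0.2861 -0.6113  0.2531] w 1.005 F [-0.   0.7 -0. ]
shift units (current tool) [6.331 1.181 1.553] turn deg [-0.01 -0.02 -0.23]
```

```bash
python3 -m inch '[0.6,0.1,0.1,0,0,0,100, 0.8,0.15,0.2,0,0,0,100, 0.8,0.15,0.2,0,0,0,100, 0.8,0.15,0.2,0,0,0,100, 0.8,0.15,0.2,0,0,0,100, 0.8,0.15,0.2,0,0,0,100, 0.8,0.15,0.2,0,0,0,100, 0.6,0.1,0.2,0,0,0,100, 0.33,0.08,0.05,0,0,0,100, 0,0,0,0,0,0,100]'; python3 -c "
from h import *
go(.4258,-.251,.036)
p,d=vision.read_camera('scene');cv2.imwrite('pics/s1.png',cv2.resize(p[90:290,100:360,::-1],(780,600),interpolation=cv2.INTER_CUBIC))"
```

```text
time_s: 2.35
position: [0.4247, -0.2497, 0.1602]
tool_rot: [-2.414, -2.01, 0.0]
force: [-0.7, 0.3, 0.6]
gripper_width: 0.998
gripper_force: 0.0
t 2.35 p [ 0.4247 -0.2497  0.1602] w 0.998 F [-0.7  0.3  0.6]
shift units (current tool) [-0.019  0.022  2.07 ] turn deg [-0.01 -0.01 -0.04]
```

View pics/s1.png

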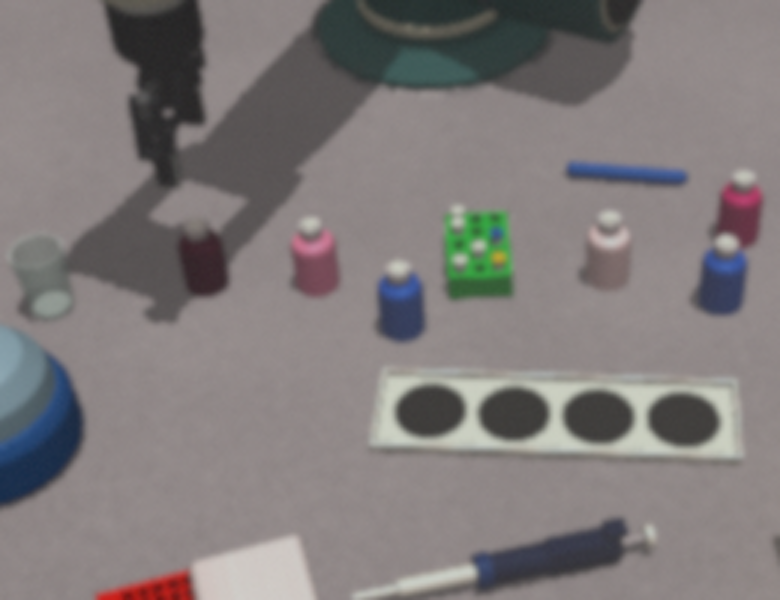

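The gripper hangs over the wine vial (203,265) and the way down is clear.

```bash
python3 -m inch '[-0.02,0.02,0.4,0,0,0,100, 0,0,0.5,0,0,0,100, 0,0,0.5,0,0,0,100, 0,0,0.4,0,0,0,100, 0,0,0.2,0,0,0,100, 0,0,0.07,0,0,0,70, 0,0,0,0,0,0,60, 0,0,0,0,0,0,55, 0,0,0,0,0,0,50, 0,0,0,0,0,0,45]' 30; python3 -m inch '[0,0,0,0,0,0,40, 0,0,0,0,0,0,35, 0,0,0,0,0,0,35, 0,0,0,0,0,0,35]' 30;python3 -c "
from h import *
go(.623,-.0561,.044)"
```

```text
time_s: 3.65
position: [0.4257, -0.2522, 0.0368]
tool_rot: [2.413, 2.01, 0.0]
force: [-1.4, 0.6, 5.9]
gripper_width: 0.481
gripper_force: 30.7
time_s: 4.15
position: [0.4257, -0.2522, 0.0368]
tool_rot: [2.413, 2.01, 0.0]
force: [-1.2, 1.5, 6.6]
gripper_width: 0.481
gripper_force: 30.7
t 4.15 p [ 0.4257 -0.2522  0.0368] w 0.481 F [-1.2  1.5  6.6]
shift units (current tool) [ 3.808  2.644 -0.12 ] turn deg [ 0.04  0.02 -0.01]
```

```bash
python3 -m inch '[0,0,-0.2,0,0,0,35, 0,0,-0.4,0,0,0,35, 0,0,-0.4,0,0,0,35, 0,0,-0.4,0,0,0,35, 0.3,0.2,-0.3,0,0,0,35, 0.5,0.35,-0.1,0,0,0,35, 0.6,0.4,0,0,0,0,35, 0.6,0.4,0,0,0,0,35, 0.6,0.4,0,0,0,0,35, 0.6,0.4,0,0,0,0,35]'; python3 -m inch '[0.4,0.3,0,0,0,0,35, 0.2,0.15,0,0,0,0,35, 0,0.04,0,0,0,0,35, 0,0,0,0,0,0,35]';python3 -c "
from h import *
go(.623,-.0561,.046)
p,d=vision.read_camera('scene');cv2.imwrite('pics/s2.png',cv2.resize(p[90:290,100:360,::-1],(780,600),interpolation=cv2.INTER_CUBIC))"
```

```text
time_s: 5.4
position: [0.5879, -0.0853, 0.1448]
tool_rot: [2.414, 2.011, 0.0]
force: [0.0, -1.2, -0.9]
gripper_width: 0.482
gripper_force: 30.7
time_s: 5.9
position: [0.622, -0.0572, 0.1442]
tool_rot: [2.414, 2.01, -0.0]
force: [0.4, -0.3, -2.2]
gripper_width: 0.476
gripper_force: 30.7
t 5.9 p [ 0.622  -0.0572  0.1442] w 0.476 F [ 0.4 -0.3 -2.2]
shift units (current tool) [0.021 0.014 1.636] turn deg [-0.01  0.01 -0.05]
```

View pics/s2.png

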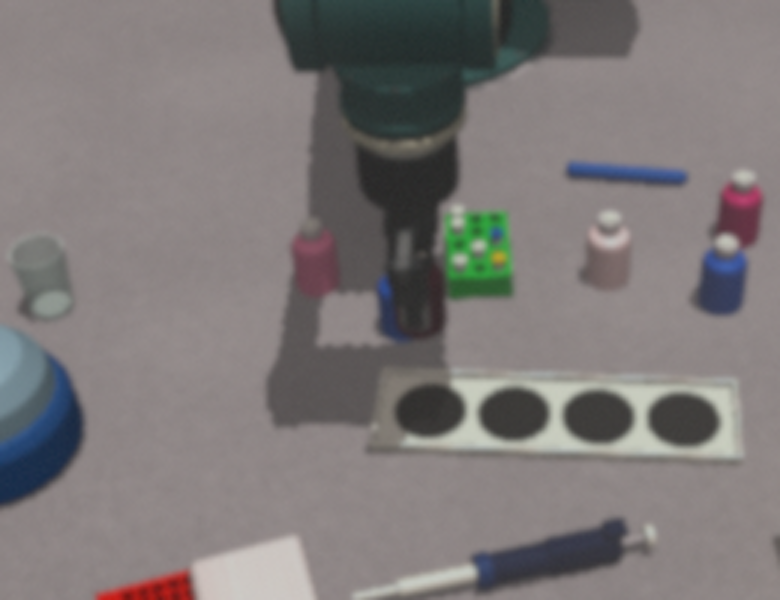

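The wine vial is upright in the fingers (425,300), above the left pad of this view. Lowering: fast at first, then slowly to contact.

```bash
python3 -m inch '[0.02,0.01,0.3,0,0,0,35, 0,0,0.4,0,0,0,35, 0,0,0.4,0,0,0,35, 0,0,0.25,0,0,0,35, 0,0,0.13,0,0,0,35, 0,0,0.05,0,0,0,35, 0,0,0,0,0,0,35]'; python3 -m inch '[0,0,0.03,0,0,0,35,0,0,0.03,0,0,0,35, 0,0,0,0,0,0,35]';python3 -c "
from h import *
go(.623,-.0561,.0448)"
```

```text
time_s: 6.82
position: [0.6235, -0.0554, 0.0527]
tool_rot: [2.414, 2.01, 0.001]
force: [-0.0, 0.5, -1.7]
gripper_width: 0.481
gripper_force: 30.7
time_s: 7.2
position: [0.6232, -0.0553, 0.0487]
tool_rot: [-2.414, -2.011, 0.0]
force: [-0.2, -1.7, -1.2]
gripper_width: 0.481
gripper_force: 30.7
t 7.2 p [ 0.6232 -0.0553  0.0487] w 0.481 F [-0.2 -1.7 -1.2]
shift units (current tool) [-0.014 -0.001  0.064] turn deg [-0.   -0.   -0.02]
```

```bash
python3 -m inch '[0,0,0.02,0,0,0,35,0,0,0.02,0,0,0,35, 0,0,0.015,0,0,0,35, 0,0,0,0,0,0,35]';python3 -m inch '[0,0,0.015,0,0,0,35, 0,0,0,0,0,0,35]'
```

```text
time_s: 7.7
position: [0.6232, -0.0553, 0.0453]
tool_rot: [-2.414, -2.011, 0.0]
force: [-0.0, -0.1, -2.4]
gripper_width: 0.483
gripper_force: 30.7
time_s: 7.95
position: [0.6233, -0.0553, 0.0448]
tool_rot: [2.414, 2.011, 0.0]
force: [-3.1, -0.2, 3.8]
gripper_width: 0.476
gripper_force: 31.1
```

Contact at the expected height (+3.8 N). Releasing, then over to rose.

```bash
python3 -m inch '[0,0,0,0,0,0,52, 0,0,0,0,0,0,60, 0,0,0,0,0,0,75, 0,0,0,0,0,0,90, 0,0,0,0,0,0,90, 0,0,-0.2,0,0,0,90, 0,0,-0.4,0,0,0,90, 0,0,-0.4,0,0,0,90, 0,0,-0.4,0,0,0,100, 0,0,-0.4,0,0,0,100]';python3 -c "
from h import *
go(.4405,-.147,.15)"
```

```text
time_s: 9.2
position: [0.6233, -0.0553, 0.1544]
tool_rot: [2.413, 2.01, 0.001]
force: [-0.4, -0.4, 0.2]
gripper_width: 1.001
gripper_force: 0.0
t 9.2 p [ 0.6233 -0.0553  0.1544] w 1.001 F [-0.4 -0.4  0.2]
shift units (current tool) [-2.053 -2.72   0.07 ] turn deg [ 0.05 -0.   -0.02]
```

```bash
python3 -m inch '[-0.3,-0.4,0,0,0,0,100, -0.5,-0.65,0,0,0,0,100, -0.5,-0.65,0,0,0,0,100, -0.4,-0.55,0,0,0,0,100, -0.25,-0.35,0,0,0,0,100, -0.1,-0.12,0.05,0,0,0,100, 0,0,0,0,0,0,100, 0,0,0,0,0,0,100]';python3 -c "
from h import *
go(.4405,-.147,.0368)
f='top';p,d=vision.read_camera(f);cv2.imwrite('pics/s3.png',cv2.resize(p[100:260,120:375,::-1],(797,500),interpolation=cv2.INTER_CUBIC))
X=cloud(f,d)
for x,y in((.623,-.0561),(.4405,-.147)):
    m=(np.hypot(X[...,0]-x,X[...,1]-y)<.03)&(X[...,2]>.068)&(X[...,2]<.09)&(d>0);print(m.sum(),X[m].mean(0).round(4) if m.any() else '')
"
```

```text
time_s: 10.2
position: [0.4411, -0.1465, 0.1496]
tool_rot: [-2.413, -2.011, -0.0]
force: [-0.5, 0.4, -1.4]
gripper_width: 1.001
gripper_force: 0.0
t 10.2 p [ 0.4411 -0.1465  0.1496] w 1.001 F [-0.5  0.4 -1.4]
shift units (current tool) [-0.01  -0.009  1.881] turn deg [ 0.   -0.01  0.  ]
59 [ 0.6212 -0.0551  0.0798]
0
```

View pics/s3.png

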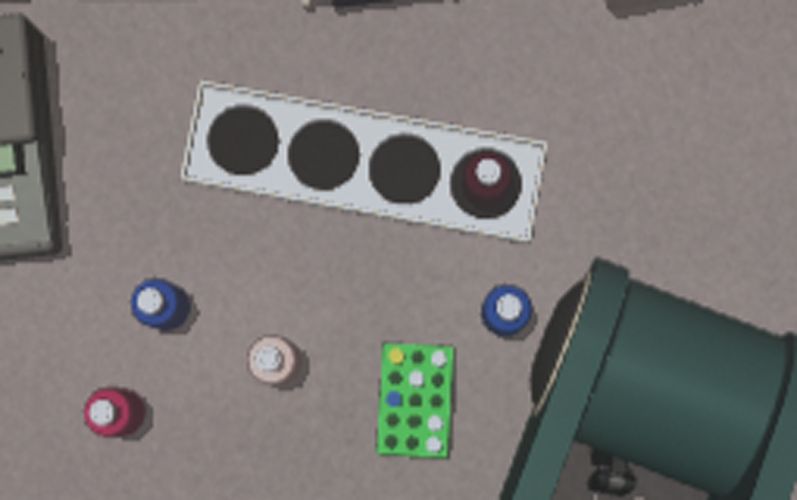

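The wine vial stands upright on pad_d at crop (488,175); its cap measures (0.621,-0.055), 2 mm from the centre. Next, rose.

```bash
python3 -m inch '[0,0,0.3,0,0,0,100, 0,0,0.45,0,0,0,100, 0,0,0.45,0,0,0,100, 0,0,0.4,0,0,0,100, 0,0,0.2,0,0,0,100, 0,0,0.08,0,0,0,70, 0,0,0,0,0,0,60, 0,0,0,0,0,0,55, 0,0,0,0,0,0,50, 0,0,0,0,0,0,45]' 30; python3 -m inch '[0,0,0,0,0,0,40, 0,0,0,0,0,0,35, 0,0,-0.2,0,0,0,35, 0,0,-0.4,0,0,0,35, 0,0,-0.4,0,0,0,35, 0,0,-0.4,0,0,0,35, 0,0,-0.3,0,0,0,35, 0,0,-0.1,0,0,0,35, 0,0,0,0,0,0,35]' 30;python3 -c "
from h import *
go(.6494,.0853,.15)"
```

```text
time_s: 11.5
position: [0.4408, -0.1469, 0.0374]
tool_rot: [2.413, 2.01, 0.001]
force: [-2.5, 1.4, 6.1]
gripper_width: 0.478
gripper_force: 30.5
time_s: 12.62
position: [0.4404, -0.1468, 0.1446]
tool_rot: [-2.414, -2.011, -0.0]
force: [-0.3, 0.5, -1.2]
gripper_width: 0.48
gripper_force: 30.7
t 12.62 p [ 0.4404 -0.1468  0.1446] w 0.48 F [-0.3  0.5 -1.2]
shift units (current tool) [ 4.434  2.726 -0.09 ] turn deg [-0.   -0.   -0.02]
```

```bash
python3 -m inch '[0.3,0.2,-0.04,0,0,0,35, 0.5,0.3,-0.05,0,0,0,35, 0.6,0.37,0,0,0,0,35, 0.6,0.37,0,0,0,0,35, 0.6,0.37,0,0,0,0,35, 0.6,0.37,0,0,0,0,35, 0.5,0.3,0,0,0,0,35, 0.4,0.25,0,0,0,0,35, 0.23,0.15,0,0,0,0,35, 0.1,0.05,0,0,0,0,35]'; python3 -m inch '[0,0,0,0,0,0,35, 0,0,0,0,0,0,35]';python3 -c "
from h import *
go(.6494,.0853,.0454)"
```

```text
time_s: 13.88
position: [0.6497, 0.0853, 0.1492]
tool_rot: [-2.413, -2.011, 0.002]
force: [0.4, -0.2, -1.6]
gripper_width: 0.478
gripper_force: 30.7
time_s: 14.12
position: [0.6493, 0.0844, 0.1502]
tool_rot: [2.414, 2.01, -0.0]
force: [0.6, 0.0, -1.0]
gripper_width: 0.482
gripper_force: 30.7
t 14.12 p [0.6493 0.0844 0.1502] w 0.482 F [ 0.6  0.  -1. ]
shift units (current tool) [ 1.500e-02 -1.000e-03  1.747e+00] turn deg [ 0.    0.   -0.05]
```

```bash
python3 -m inch '[0.015,0,0.3,0,0,0,35, 0,0,0.4,0,0,0,35, 0,0,0.4,0,0,0,35, 0,0,0.3,0,0,0,35, 0,0,0.15,0,0,0,35, 0,0,0.1,0,0,0,35, 0,0,0.03,0,0,0,35, 0,0,0.03,0,0,0,35, 0,0,0.015,0,0,0,35, 0,0,0,0,0,0,35]'; python3 -c "
from h import *
go(.6494,.0853,.0454)"
```

```text
time_s: 15.38
position: [0.6499, 0.0859, 0.0468]
tool_rot: [2.414, 2.011, 0.0]
force: [0.1, -0.2, -0.8]
gripper_width: 0.476
gripper_force: 30.7
t 15.38 p [0.6499 0.0859 0.0468] w 0.476 F [ 0.1 -0.2 -0.8]
shift units (current tool) [-0.011 -0.006  0.023] turn deg [ 0.01 -0.   -0.02]
```

```bash
python3 -m inch '[0,0,0.015,0,0,0,35, 0,0,0.01,0,0,0,35, 0,0,0,0,0,0,35]'; python3 -m inch '[0,0,0.01,0,0,0,35, 0,0,0,0,0,0,35]'
```

```text
time_s: 15.75
position: [0.6499, 0.0859, 0.0455]
tool_rot: [2.414, 2.011, 0.0]
force: [-2.9, 0.2, 4.7]
gripper_width: 0.479
gripper_force: 31.1
time_s: 16.0
position: [0.6499, 0.0859, 0.0455]
tool_rot: [2.414, 2.011, 0.0]
force: [-6.0, -0.7, 11.5]
gripper_width: 0.477
gripper_force: 31.8
```

Set down. Release, lift and go to pale at (0.4695, 0.125).

```bash
python3 -m inch '[0,0,-0.005,0,0,0,52, 0,0,0,0,0,0,60, 0,0,0,0,0,0,75, 0,0,0,0,0,0,90, 0,0,0,0,0,0,90, 0,0,-0.2,0,0,0,90, 0,0,-0.4,0,0,0,90, 0,0,-0.4,0,0,0,90, 0,0,-0.4,0,0,0,100, 0,0,-0.4,0,0,0,100]';python3 -c "
from h import *
go(.4695,.125,.15)"
```

```text
time_s: 17.25
position: [0.6499, 0.0859, 0.1547]
tool_rot: [2.414, 2.01, 0.001]
force: [0.1, 0.6, -0.8]
gripper_width: 0.999
gripper_force: 0.0
t 17.25 p [0.6499 0.0859 0.1547] w 0.999 F [ 0.1  0.6 -0.8]
shift units (current tool) [ 0.098 -3.074  0.075] turn deg [ 0.05 -0.01 -0.02]
```

```bash
python3 -m inch '[0.02,-0.3,0,0,0,0,100, 0.02,-0.5,0,0,0,0,100, 0.02,-0.6,0,0,0,0,100, 0.02,-0.6,0,0,0,0,100, 0.02,-0.5,0,0,0,0,100, 0,-0.35,0.05,0,0,0,100, 0,-0.2,0,0,0,0,100, 0,0,0,0,0,0,100, 0,0,0,0,0,0,100]';python3 -c "
from h import *
go(.4695,.125,.0372)
f='scene';p,d=vision.read_camera(f);cv2.imwrite('pics/s4.png',cv2.resize(p[90:290,160:420,::-1],(780,600),interpolation=cv2.INTER_CUBIC))
"
```

```text
time_s: 18.38
position: [0.4715, 0.1248, 0.1501]
tool_rot: [2.414, 2.01, 0.001]
force: [0.1, 0.5, -0.2]
gripper_width: 0.999
gripper_force: 0.0
t 18.38 p [0.4715 0.1248 0.1501] w 0.999 F [ 0.1  0.5 -0.2]
shift units (current tool) [-0.003 -0.034  1.882] turn deg [ 0.02 -0.01 -0.02]
```

View pics/s4.png

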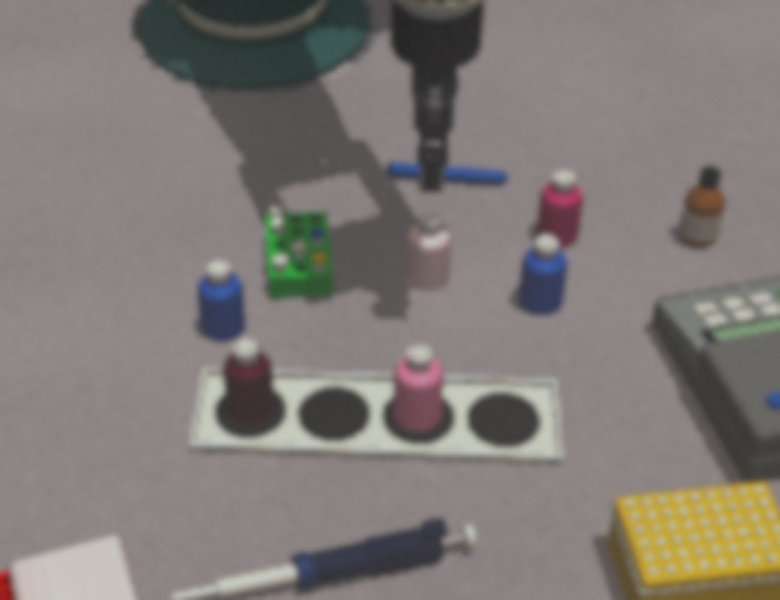

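Wine (247,385) and rose (418,390) stand upright on pads d and b, and the gripper is above pale (430,255). Grasping pale.

```bash
python3 -m inch '[0,-0.03,0.3,0,0,0,100, 0,0,0.45,0,0,0,100, 0,0,0.45,0,0,0,100, 0,0,0.4,0,0,0,100, 0,0,0.2,0,0,0,100, 0,0,0.08,0,0,0,70, 0,0,0,0,0,0,60, 0,0,0,0,0,0,55, 0,0,0,0,0,0,50, 0,0,0,0,0,0,45]' 30; python3 -m inch '[0,0,0,0,0,0,40, 0,0,0,0,0,0,35, 0,0,-0.2,0,0,0,35, 0,0,-0.4,0,0,0,35, 0,0,-0.4,0,0,0,35, 0,0,-0.4,0,0,0,35, 0,0,-0.4,0,0,0,35, 0,0,-0.1,0,0,0,35, 0,0,0,0,0,0,35]' 30;python3 -c "
from h import *
go(.6619,.1559,.15)"
```

```text
time_s: 19.68
position: [0.4696, 0.1253, 0.0379]
tool_rot: [2.413, 2.01, 0.002]
force: [-1.4, -1.3, 5.6]
gripper_width: 0.481
gripper_force: 30.4
time_s: 20.8
position: [0.4691, 0.1252, 0.151]
tool_rot: [2.414, 2.011, 0.0]
force: [-0.9, 0.1, -1.6]
gripper_width: 0.481
gripper_force: 30.6
t 20.8 p [0.4691 0.1252 0.151 ] w 0.481 F [-0.9  0.1 -1.6]
shift units (current tool) [1.084 3.068 0.017] turn deg [ 0.01 -0.01 -0.02]
```

```bash
python3 -m inch '[0.1,0.3,0,0,0,0,35, 0.15,0.45,0,0,0,0,35, 0.2,0.55,0,0,0,0,35, 0.2,0.55,0,0,0,0,35, 0.18,0.5,0,0,0,0,35, 0.13,0.38,0,0,0,0,35, 0.08,0.24,0,0,0,0,35, 0.04,0.1,0,0,0,0,35, 0,0,0,0,0,0,35, 0,0,0,0,0,0,35]';python3 -c "
from h import *
go(.6619,.1559,.0458)"
```

```text
time_s: 22.05
position: [0.6615, 0.1556, 0.1511]
tool_rot: [2.414, 2.011, 0.0]
force: [0.1, -0.4, -0.8]
gripper_width: 0.482
gripper_force: 30.6
t 22.05 p [0.6615 0.1556 0.1511] w 0.482 F [ 0.1 -0.4 -0.8]
shift units (current tool) [0.006 0.005 1.756] turn deg [ 0.   -0.   -0.01]
```

```bash
python3 -m inch '[0,0,0.3,0,0,0,35, 0,0,0.4,0,0,0,35, 0,0,0.4,0,0,0,35, 0,0,0.3,0,0,0,35, 0,0,0.15,0,0,0,35, 0,0,0.1,0,0,0,35, 0,0,0.03,0,0,0,35, 0,0,0.03,0,0,0,35, 0,0,0.02,0,0,0,35, 0,0,0,0,0,0,35]'; python3 -m inch '[0,0,0.015,0,0,0,35, 0,0,0,0,0,0,35]'
```

```text
time_s: 23.3
position: [0.6621, 0.1556, 0.0474]
tool_rot: [2.414, 2.011, 0.0]
force: [-0.6, 0.9, -1.0]
gripper_width: 0.478
gripper_force: 30.7
time_s: 23.55
position: [0.662, 0.1556, 0.0463]
tool_rot: [-2.414, -2.011, 0.0]
force: [0.0, -0.1, -0.4]
gripper_width: 0.482
gripper_force: 30.7
```

```bash
python3 -m inch '[0,0,0.01,0,0,0,35, 0,0,0.005,0,0,0,35, 0,0,0,0,0,0,35]'
```

```text
time_s: 23.92
position: [0.6621, 0.1557, 0.0459]
tool_rot: [2.414, 2.011, 0.0]
force: [-3.5, -0.7, 5.2]
gripper_width: 0.484
gripper_force: 31.2
```

Contact (+5 N). Release and go to magenta.

```bash
python3 -m inch '[0,0,0,0,0,0,52, 0,0,0,0,0,0,60, 0,0,0,0,0,0,75, 0,0,0,0,0,0,90, 0,0,0,0,0,0,90, 0,0,-0.2,0,0,0,90, 0,0,-0.4,0,0,0,90, 0,0,-0.4,0,0,0,90, 0,0,-0.4,0,0,0,100, 0,0,-0.4,0,0,0,100]';python3 -c "
from h import *
go(.4265,.2605,.15)"
```

```text
time_s: 25.18
position: [0.6621, 0.1556, 0.1552]
tool_rot: [2.414, 2.01, 0.001]
force: [-0.2, -0.3, 0.2]
gripper_width: 0.999
gripper_force: 0.0
t 25.18 p [0.6621 0.1556 0.1552] w 0.999 F [-0.2 -0.3  0.2]
shift units (current tool) [ 1.009 -4.177  0.085] turn deg [ 0.04 -0.02 -0.02]
```

```bash
python3 -m inch '[0.08,-0.35,0,0,0,0,100, 0.14,-0.55,0,0,0,0,100, 0.15,-0.6,0,0,0,0,100, 0.15,-0.6,0,0,0,0,100, 0.15,-0.6,0,0,0,0,100, 0.14,-0.6,0.05,0,0,0,100, 0.12,-0.5,0,0,0,0,100, 0.08,-0.35,0,0,0,0,100, 0,0,0,0,0,0,100, 0,0,0,0,0,0,100]';python3 -c "
from h import *
go(.4265,.2605,.0372)
f='scene';p,d=vision.read_camera(f);cv2.imwrite('pics/s5.png',cv2.resize(p[90:290,160:420,::-1],(780,600),interpolation=cv2.INTER_CUBIC))
"
```

```text
time_s: 26.42
position: [0.4287, 0.2601, 0.1507]
tool_rot: [2.414, 2.01, 0.001]
force: [-0.3, -0.4, 1.0]
gripper_width: 0.996
gripper_force: 0.0
t 26.43 p [0.4287 0.2601 0.1507] w 0.996 F [-0.3 -0.4  1. ]
shift units (current tool) [-1.000e-03 -3.800e-02  1.892e+00] turn deg [ 0.03 -0.01 -0.02]
```

View pics/s5.png

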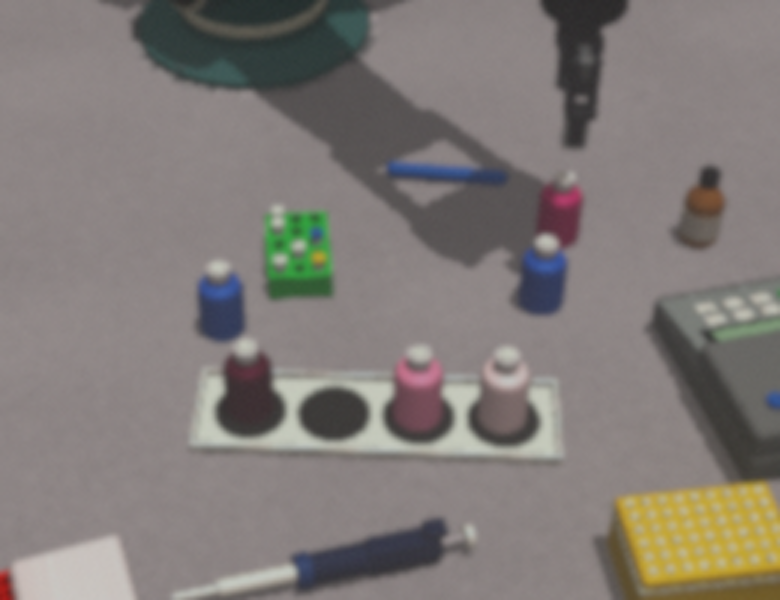

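Three are placed: wine (247,385), rose (418,390), pale (504,390). The pad_c gap is at (333,413) and the gripper is above magenta (560,210). Last one.

```bash
python3 -m inch '[0,-0.035,0.3,0,0,0,100, 0,0,0.45,0,0,0,100, 0,0,0.45,0,0,0,100, 0,0,0.4,0,0,0,100, 0,0,0.2,0,0,0,100, 0,0,0.08,0,0,0,70, 0,0,0,0,0,0,60, 0,0,0,0,0,0,55, 0,0,0,0,0,0,50, 0,0,0,0,0,0,45]' 30; python3 -m inch '[0,0,0,0,0,0,40, 0,0,0,0,0,0,35, 0,0,-0.2,0,0,0,35, 0,0,-0.4,0,0,0,35, 0,0,-0.4,0,0,0,35, 0,0,-0.4,0,0,0,35, 0,0,-0.4,0,0,0,35, 0,0,-0.1,0,0,0,35, 0,0,0,0,0,0,35]' 30;python3 -c "
from h import *
go(.6360,.0145,.15)"
```

```text
time_s: 27.72
position: [0.4264, 0.2608, 0.0385]
tool_rot: [2.414, 2.01, 0.002]
force: [-0.5, -1.2, 5.7]
gripper_width: 0.48
gripper_force: 30.2
time_s: 28.85
position: [0.426, 0.2606, 0.1516]
tool_rot: [2.414, 2.011, 0.0]
force: [0.4, -0.1, -1.6]
gripper_width: 0.478
gripper_force: 30.6
t 28.85 p [0.426  0.2606 0.1516] w 0.478 F [ 0.4 -0.1 -1.6]
shift units (current tool) [-3.402  4.185  0.027] turn deg [ 0.01 -0.01 -0.01]
```

```bash
python3 -m inch '[-0.2,0.25,0,0,0,0,35, -0.35,0.45,0,0,0,0,35, -0.45,0.55,0,0,0,0,35, -0.45,0.55,0,0,0,0,35, -0.45,0.55,0,0,0,0,35, -0.45,0.55,0,0,0,0,35, -0.4,0.5,0,0,0,0,35, -0.35,0.42,0,0,0,0,35, -0.2,0.25,0,0,0,0,35, -0.1,0.11,0,0,0,0,35]';python3 -m inch '[0,0,0,0,0,0,35, 0,0,0,0,0,0,35]';python3 -c "
from h import *
go(.6360,.0145,.0462)"
```

```text
time_s: 30.1
position: [0.636, 0.0137, 0.1508]
tool_rot: [-2.414, -2.009, 0.001]
force: [-0.5, 0.1, -0.4]
gripper_width: 0.481
gripper_force: 30.6
time_s: 30.35
position: [0.6354, 0.0154, 0.1517]
tool_rot: [-2.413, -2.011, -0.0]
force: [-0.6, 1.0, -0.5]
gripper_width: 0.482
gripper_force: 30.6
t 30.35 p [0.6354 0.0154 0.1517] w 0.482 F [-0.6  1.  -0.5]
shift units (current tool) [-0.012  0.013  1.758] turn deg [-0.   -0.01  0.02]
```

```bash
python3 -m inch '[-0.012,0.013,0.3,0,0,0,35, 0,0,0.4,0,0,0,35, 0,0,0.4,0,0,0,35, 0,0,0.3,0,0,0,35, 0,0,0.15,0,0,0,35, 0,0,0.1,0,0,0,35, 0,0,0.03,0,0,0,35, 0,0,0.03,0,0,0,35, 0,0,0.02,0,0,0,35, 0,0,0,0,0,0,35]'; python3 -m inch '[0,0,0.015,0,0,0,35, 0,0,0,0,0,0,35]'
```

```text
time_s: 31.6
position: [0.6365, 0.0138, 0.048]
tool_rot: [2.414, 2.011, 0.0]
force: [0.1, -0.1, -0.2]
gripper_width: 0.483
gripper_force: 30.6
time_s: 31.85
position: [0.6364, 0.0138, 0.0469]
tool_rot: [2.414, 2.011, -0.0]
force: [0.4, 0.4, -0.6]
gripper_width: 0.482
gripper_force: 30.6
```

```bash
python3 -m inch '[0,0,0.01,0,0,0,35, 0,0,0.005,0,0,0,35, 0,0,0,0,0,0,35]'
```

```text
time_s: 32.22
position: [0.6365, 0.0138, 0.0465]
tool_rot: [2.414, 2.011, 0.0]
force: [-3.7, -0.0, 5.2]
gripper_width: 0.482
gripper_force: 31.2
```

```bash
python3 -m inch '[0,0,0,0,0,0,52, 0,0,0,0,0,0,60, 0,0,0,0,0,0,75, 0,0,0,0,0,0,90, 0,0,0,0,0,0,90, 0,0,-0.2,0,0,0,90, 0,0,-0.4,0,0,0,90, 0,0,-0.4,0,0,0,90, 0,0,-0.4,0,0,0,100, 0,0,-0.4,0,0,0,100]'; python3 -m inch '[0,-0.3,-0.2,0,0,0,100, 0,-0.5,0,0,0,0,100, 0,-0.6,0,0,0,0,100, 0,-0.6,0,0,0,0,100, 0,-0.6,0,0,0,0,100, 0,-0.4,0,0,0,0,100, 0,0,0,0,0,0,100, 0,0,0,0,0,0,100]';python3 -c "
from h import *
f='top';p,d=vision.read_camera(f);cv2.imwrite('pics/s6.png',cv2.resize(p[100:260,120:375,::-1],(797,500),interpolation=cv2.INTER_CUBIC))
X=cloud(f,d)
for x,y in((.6619,.1559),(.6494,.0853),(.636,.0145),(.623,-.0561)):
    m=(np.hypot(X[...,0]-x,X[...,1]-y)<.03)&(X[...,2]>.074)&(X[...,2]<.09)&(d>0);print(m.sum(),(X[m].mean(0)-[x,y,0]).round(4) if m.any() else '')
"
```

```text
time_s: 33.48
position: [0.6365, 0.0138, 0.1559]
tool_rot: [2.413, 2.01, 0.001]
force: [-0.4, -0.1, -0.2]
gripper_width: 1.0
gripper_force: 0.0
time_s: 34.48
position: [0.4598, 0.0463, 0.1667]
tool_rot: [2.413, 2.01, 0.001]
force: [0.3, 0.2, -0.5]
gripper_width: 0.999
gripper_force: 0.0
55 [-0.0011 -0.0011  0.0811]
52 [-0.0008 -0.0006  0.0807]
53 [-0.001  -0.0008  0.0807]
54 [-0.001   0.0011  0.0802]
```

View pics/s6.png

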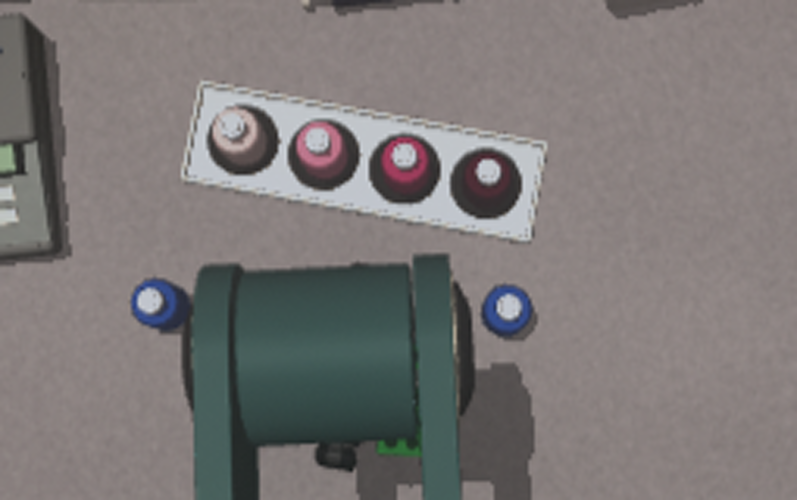

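All four stand upright on their pads, within about 2 mm of centre. From the meter side they run pale (235,135), rose (320,150), magenta (404,165), wine (488,180).

```bash
python3 -c "
from workcell import env
print(env.job_done())"
```

```text
the job is handed in; nothing more can be done
None
```

The job is handed in: the four standards stand upright and centred on the tray pads, palest nearest the meter and darkest farthest, and the arm never touched the rack or the blue look-alikes.

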